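# Clear the empty core from the counter label printer

## Task

The label printer on the store's counter has run out. Push the front of its cover down until the latch clicks, keep your hand on the cover and ease it up as it springs so that it never flies open, and see it fully open. Then lift the empty cardboard core out of the printer and put it in the open cardboard carton; leave the cover open and do not disturb the new roll of labels or the hand scanner.

Things in the scene. Friction and masses are not known exactly. Their poses are not given: they have to be found in the camera images.
- printer: Dark grey desktop label printer, fixed, 210 mm deep (x), 190 mm wide (y), 151 mm high with its cover closed. Origin: in its footprint at counter level; x points from its front (label slot; faces the robot at yaw 0) to its rear, z up; the casing runs from x = -110 to +100 mm. The hinged cover is the upper 55 mm.
- bay (a point): Centre of the floor of the roll bay under the cover, 30 mm above the printer's origin, same axes. The bay is open to x = +-70 mm, y = +-65 mm; its rim is 63 mm above this floor. Four rollers (tops 16 mm above the floor) at x = +-17 mm, y = +-28 to +-62 mm carry the core; between them (y within 28 mm of the middle) the bay is free to the floor.
- cover (a joint): Angle of the cover about its rear hinge, rad: 0 = closed and latched (rests within 0.01); negative = pushed in, to a stop at -0.033; grows as the front edge rises; 1.55 = fully open, at its stop, upright. Hollow shell, 0.25 kg, clear window in its flat top face, which lies 55 mm above the hinge axis. It stays fully open by itself. Once clicked the latch stays off.
- push_spot (a point): Middle of the ribbed push spot on the cover's top face, 22 mm behind the front edge, 173 mm forward of and 55 mm above the hinge axis when closed (151 mm above the counter). Moves with the cover; its axes are the printer's at 0 rad. Pushed down with about 5 to 6 N it gives 1 to 3 mm, the touch latch clicks, and the cover drops to its stop, 6 mm in.
- cover_edge (a point): Middle of the top front edge of the cover, 195 mm forward of and 55 mm above the hinge axis when closed, 290 mm above the counter when open. After the click the cover springs up when the push is taken away, lifting the fingers with 1 to 2 N; left alone it flies up at nearly 4 rad/s. The spring weakens: let go beyond about 0.9 rad it goes on gently to its stop.
- hinge (a point): Point on the cover's hinge axis, in the middle of the printer's width: 85 mm behind the printer's origin, 96 mm above the counter. The axis runs along the printer's y.
- core: Empty cardboard core of the used-up roll, a tube 100 mm long, 40 mm outside diameter, 20 to 45 g, lying in the printer's roll bay on the rollers, its axis along the printer's y, up to 10 mm off the middle. Origin: centre of the tube, 60 mm above the counter in the bay; y along its axis.
- carton: Open-topped corrugated cardboard carton for waste board, fixed, 200 mm (x) by 170 mm (y) by 85 mm high, walls and floor 4 mm, flaps folded down outside. Origin: centre of its underside, z up. It stands to the left or to the right of the printer.
- bin: Black plastic parts bin, 200 by 150 by 75 mm, with two filters lying in it, fixed, on the other side of the printer. Not for the core. Origin: centre of its underside.
- new_roll: New roll of white labels standing on end on the counter beyond the printer, 100 mm diameter, 100 mm high, 0.75 kg, loose. Origin: centre of its underside. Leave alone.
- scanner: Hand-held bar-code scanner lying on the counter beyond the printer, about 90 by 165 mm, 51 mm high, loose. Origin: on the counter under its head. Leave alone.

How it is judged:
On the way, in this order (a step that is already met when the one before it is completed fails the run):
1. the cover is pushed in until its latch clicks (value of joint cover below -0.02 rad), for 0.05 s.
2. the cover stands open (value of joint cover above 1.35 rad), for 0.2 s.
At the end, for the whole second after the job is handed in: The cover stands open (more than 1.35 rad), and the core lies at rest inside the carton (its centre within the walls, less than 70 mm above the counter) (value of joint cover above 1.35 rad and x of core in the frame of carton between -0.1 and 0.1 m and y of core in the frame of carton between -0.085 and 0.085 m and z of core in the frame of carton below 0.07 m and linear speed of core below 0.05 m/s); the robot touches nothing.
It fails at once if the cover flies open (it opens faster than 2.5 rad/s) (velocity of joint cover above 2.5 rad/s).
It fails at once if the new roll is disturbed (moved by more than 30 mm, or tipped) (distance of new_roll from where it was at the start of the episode above 0.03 m or angle between new_roll's own z axis and vertical above 0.3 rad).
It fails at once if the scanner is disturbed (moved by more than 30 mm) (distance of scanner from where it was at the start of the episode above 0.03 m).
It also fails if it takes over 64 s, if anything falls off the work surface, if the arm or the gripper's body presses on something with over 40 N, if the wrist force passes 120 N, or if a joint passes its speed limit or range.

## Robot

A 6-joint arm with a two-finger parallel gripper is mounted at the origin on the work surface. World frame = base frame: x ahead of the robot, y to its left, z up, the work surface at z = 0. Lengths are in m, angles in rad, forces in N, time in s.
With the tool pointing down it reaches from about 0.35 to 0.975 m from the base axis. Payload 4.9 kg.
Tool frame: the origin (TCP) lies at the very end of the fingers, on their centre line; the grasp point (between the pads) lies 19 mm behind it; z points along the fingers, x is the direction in which the jaws open and shut, and the axes are right-handed (so a half turn about z gives the same grasp; the last joint's range is limited). The gripper opens to 85 mm and grips with 20 to 120 N. Pads are 22 mm wide; open, the fingers measure 114 mm over their backs; the gripper's body (76 mm by 85 mm) begins 54 mm behind the grasp point. The pads swing forward as they close: fully open they stand 13 mm farther back than shut.
Start: joints at [1.111, 0.053, 1.613, -0, 1.476, -0.119], TCP at [0.209, 0.589, 0.231] pointing down, gripper open.
Joint ranges: [-3.01, 3.01], [-1.01, 2.22], [0.06, 2.58], [-1.02, 4.17], [0.09, 2.62], [-3.14, 3.14]. Speed limits (rad/s): [2.57, 2.57, 3.14, 3.14, 3.14, 3.14].

## Interface

Orientations are given as a rotation vector (axis times angle).
In Python, from station import ctrl gives the robot as it stands.
- The arm moves only by the shell command python3 -m handwheel 'ROWS' [OPENING] [FORCE]. ROWS is a JSON object of lists of equal length, an entry for each row: "offset": the shift along the world's x, y, z in units of 40 mm (1.0 is 40 mm), a list of three; "roll": the turn about the world's z in units of 6 degrees (1.0 is 6 degrees). A call has exactly 10 rows; each row is the pose to reach, as a shift and turn from the pose commanded when the call began; what a row does not reach only later rows make up. A row lasts 1/10 s, in which the tool goes at most 50 mm and 8.59 degrees, less where a joint would pass 70% of its speed; a pose out of reach is approached as far as the arm can. A call with a gripper value outside its range is refused whole. OPENING is the finger opening in mm, from 0 to 85.4, set as the call begins (- or left out, the last holds). The fingers move at their own pace and stop on an object; FORCE is the grip in N (left out, the last holds). Time passes only in rows, so rows that repeat a pose let the fingers close, or fill a call up. It gives the time, the measured TCP pose, the force and the opening at its end, in the units of the state.
- ctrl.get_obs(): the state, without advancing time (a new reading comes with each control period).
- ctrl.get_image(name): name is "scene" or "top"; returns a dict with "img" (384x512x3 uint8, red, green, blue), "fx", "fy", "cx", "cy" (pixels), "T" (4x4, takes a point from camera to world coordinates). Camera axes: x right, y down, z forward; pixel columns grow to the right and rows downward; lengths in m; the calibration is good to about 2 mm. A picture is of the moment at which its call begins. There is no depth.
- ctrl.finish_job(): hands the job in, once; it reports no verdict.
The state is a dict: "t": time; "q": joint angles; "dq": joint speeds; "effort": joint torques, N m; "tool_pos": TCP position; "tool_rot": TCP orientation; "contact_force": force on the tool from outside, world axes, zero at the start; "wrist_torque": the same for the moment, N m; "opening": finger opening in m.
Only numpy, scipy, OpenCV 4.12 (cv2) and the standard library are available. Lean on these libraries where they do the work, as an engineer would, in place of code of your own. Each camera call takes 0.05 s, during which the arm holds its last target.

## Working session

There is one attempt and no reset: what is moved stays moved. The work goes in short steps, Python scripts to look and compute and a shell command to move; the robot and the scene stay as the last step left them, time stands still between calls to the robot, and variables do not carry over. Pictures are saved under pics/ and viewed, and the job is handed in when it is done.

```bash
ls; mkdir -p pics
python3 - <<'E'
from station import ctrl
import cv2,numpy as np
np.set_printoptions(precision=4,suppress=True)
o=ctrl.get_obs();print(o)
for n in ("scene","top"):
    d=ctrl.get_image(n);cv2.imwrite(f"pics/{n}0.png",d["img"][:,:,::-1]);print(n,d["fx"],d["fy"],d["cx"],d["cy"]);print(d["T"])
    np.savez(f"{n}.npz",**d)
E
```

```text
pics
{'t': 0.0, 'q': array([ 1.111 ,  0.0534,  1.6143,  0.    ,  1.476 , -0.119 ]), 'dq': array([ 0.0006,  0.0004, -0.0009,  0.0014, -0.0016,  0.    ]), 'effort': array([  0.0002, -39.3675, -37.0177,  -0.    ,   0.007 ,  -0.    ]), 'tool_pos': array([0.2086, 0.5885, 0.23  ]), 'tool_rot': array([ 2.5651,  1.812 , -0.003 ]), 'contact_force': array([-0.3629,  0.4734,  0.1611]), 'wrist_torque': array([ 0.0213, -0.0295, -0.0091]), 'opening': 0.08528031046550463}
scene 354.65315672060956 354.65315672060956 250.61734605376367 194.31784080313312
[[ 0.2348  0.6121 -0.7551  1.3131]
 [ 0.972  -0.141   0.1879 -0.1931]
 [ 0.0086 -0.7781 -0.6281  0.7408]
 [ 0.      0.      0.      1.    ]]
top 462.6006833561323 462.6006833561323 249.038980591514 188.37520860261515
[[ 0.0275 -0.9968  0.075   0.4941]
 [-0.9996 -0.0283 -0.0092  0.015 ]
 [ 0.0113 -0.0747 -0.9971  1.4858]
 [ 0.      0.      0.      1.    ]]
```

View pics/scene0.png

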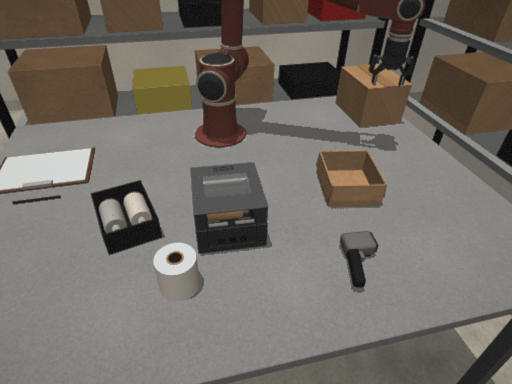

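View pics/top0.png

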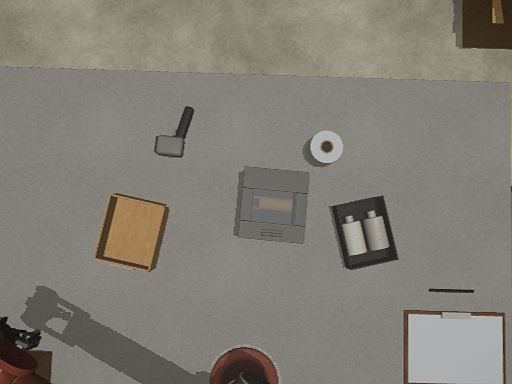

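Run:
```python
import cv2
a=cv2.imread("pics/top0.png")
c=a[60:260,130:400];cv2.imwrite("pics/top0c.png",cv2.resize(c,None,fx=2.9,fy=2.9,interpolation=cv2.INTER_CUBIC))
```

```text
(no output)
```

View pics/top0c.png

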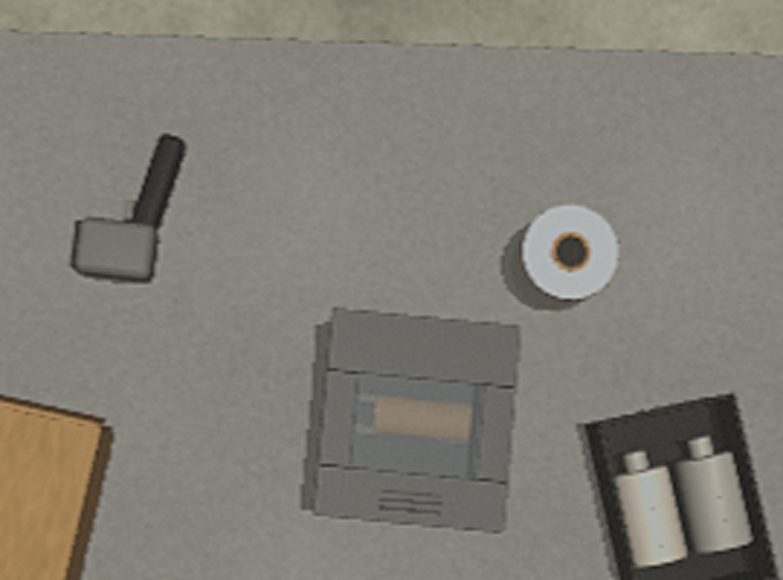

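The crop shows the cover's top corners at about (312,516), (503,531), (519,326) and (333,308). The ribs are at (410,503), the core runs from (375,412) to (472,420) under the window, and the carton is to the left (+y).

```bash
cat > h.py <<'E'
import numpy as np
np.set_printoptions(precision=4,suppress=True)
def load(n):return dict(np.load(f"{n}.npz"))
def ray(d,u,v,z):
    T=d["T"];r=T[:3,:3]@np.array([(u-d["cx"])/d["fx"],(v-d["cy"])/d["fy"],1]);o=T[:3,3]
    return (o+r*(z-o[2])/r[2])
def proj(d,p):
    T=d["T"];c=T[:3,:3].T@(np.array(p)-T[:3,3]);return np.array([c[0]/c[2]*d["fx"]+d["cx"],c[1]/c[2]*d["fy"]+d["cy"]])
E
python3 - <<'E'
from h import *
d=load("top")
f=lambda x,y,z:ray(d,130+x/2.9,60+y/2.9,z)
P=[f(x,y,.151) for x,y in [(312,516),(503,531),(519,326),(333,308)]]
for p in P:print(p)
print("w",np.linalg.norm(P[0]-P[1]),np.linalg.norm(P[2]-P[3]),"d",np.linalg.norm(P[0]-P[3]),np.linalg.norm(P[1]-P[2]))
m1=(P[0]+P[1])/2;m2=(P[2]+P[3])/2;fx=m2-m1;print("yaw",np.arctan2(fx[1],fx[0]), np.arctan2(*( -(P[0]-P[1])[:2]*[1,-1]+0)))
l=P[0]-P[1];l2=P[3]-P[2];print("yaw from widths",np.arctan2(-l[0],l[1]),np.arctan2(-l2[0],l2[1]))
print("centre",(m1+m2)/2,"front mid",m1,"rear",m2,"spot",f(410,503,.151))
print("core ends top",f(375,412,.07),f(472,420,.07))
for u,v in [(116,194),(168,206),(152,271),(95,261)]:print("carton",ray(d,u,v,.085))
print("roll",ray(d,326,147,.1))
E
```

```text
[0.4509 0.0317 0.151 ]
[ 0.4413 -0.1578  0.151 ]
[ 0.6459 -0.17    0.151 ]
[0.6586 0.0167 0.151 ]
w 0.1897328694394028 0.1872162412838666 d 0.20821764552962838 0.20492700884454745
yaw -0.06576798275870262 -0.050801326310545424
yaw from widths -0.050801326310545424 -0.06817769098111402
centre [ 0.5492 -0.0699  0.151 ] front mid [ 0.4461 -0.0631  0.151 ] rear [ 0.6523 -0.0766  0.151 ] spot [ 0.4664 -0.065   0.151 ]
core ends top [ 0.5594 -0.0306  0.07  ] [ 0.5538 -0.1333  0.07  ]
carton [0.5709 0.4039 0.085 ]
carton [0.5391 0.2455 0.085 ]
carton [0.3436 0.2853 0.085 ]
carton [0.3686 0.4566 0.085 ]
roll [ 0.7306 -0.2274  0.1   ]
```

```bash
python3 -m handwheel '{"offset":[[0.3,-0.8,0],[0.6,-1.6,0],[1,-2.4,0],[1.3,-3.2,0],[1.6,-4,0],[1.9,-4.8,0],[2.2,-5.6,0],[2.6,-6.4,0],[2.9,-7.2,0],[3.2,-8,0]],"roll":[-0.6,-1.2,-1.8,-2.4,-3,-3.6,-4.2,-4.8,-5.4,-6]}' 0 20
python3 -m handwheel '{"offset":[[0.4,-1,0],[0.8,-2,0],[1.2,-3,0],[1.6,-4,0],[2,-5,0],[2.3,-6,0],[2.6,-7,0],[3,-7.8,0],[3.2,-8.3,-0.3],[3.2,-8.3,-0.6]],"roll":[-0.8,-1.6,-2.4,-3.2,-4,-4.8,-5.6,-6.2,-6.3,-6.3]}'
python3 - <<'E'
from h import *
from station import ctrl
import cv2
o=ctrl.get_obs();print(o["t"],o["q"],o["tool_pos"],o["tool_rot"],o["contact_force"],o["opening"])
for n in ("scene","top"):
    d=ctrl.get_image(n);i=d["img"][:,:,::-1];cv2.imwrite(f"pics/{n}1.png",i)
    if n=="scene":cv2.imwrite(f"pics/{n}1c.png",cv2.resize(i[60:260,130:330],None,fx=2.9,fy=2.9,interpolation=cv2.INTER_CUBIC));print(proj(d,o["tool_pos"]))
E
```

```text
t: 1.1
tool_pos: [0.3369, 0.2676, 0.2308]
tool_rot: [3.001, 0.927, -0.001]
contact_force: [0.4, -0.3, 0.8]
opening: -0.0
t: 2.1
tool_pos: [0.4654, -0.0651, 0.2068]
tool_rot: [3.14, -0.097, -0.0]
contact_force: [0.3, 0.7, -0.4]
opening: 0.0
2.1 [-0.2973 -0.3175  1.9894 -0.0004  1.4696 -0.2355] [ 0.4654 -0.0651  0.2068] [ 3.1398 -0.0969 -0.0001] [ 0.262   0.6648 -0.4324] 8.603120077981608e-06
[222.5363 151.2183]
```

View pics/scene1c.png

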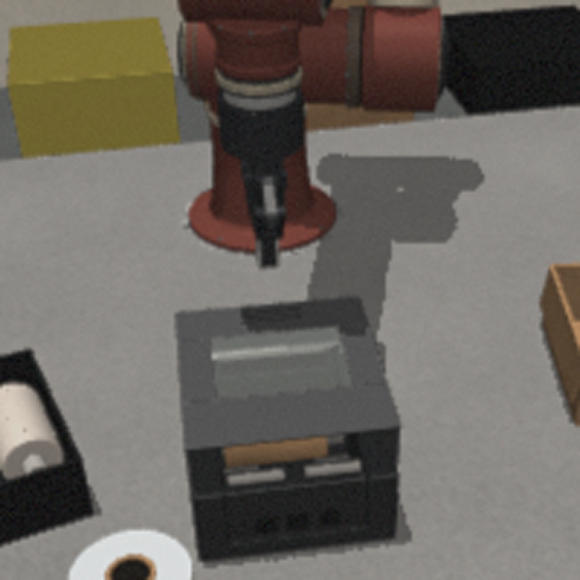

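The closed fingers hang just over the push spot (tip at about (268,262) in the crop). Next I lower them.

```bash
python3 -m handwheel '{"offset":[[0,0,-0.3],[0,0,-0.6],[0,0,-0.9],[0,0,-1.1],[0,0,-1.2],[0.05,0,-1.25],[0.05,0,-1.25],[0.05,0,-1.3],[0.05,0,-1.3],[0.05,0,-1.3]],"roll":[0,0,0,0,0,0,0,0,0,0]}'
python3 -m handwheel '{"offset":[[0,0,-0.02],[0,0,-0.04],[0,0,-0.06],[0,0,-0.08],[0,0,-0.1],[0,0,-0.12],[0,0,-0.13],[0,0,-0.14],[0,0,-0.15],[0,0,-0.15]],"roll":[0,0,0,0,0,0,0,0,0,0]}'
```

```text
t: 3.2
tool_pos: [0.467, -0.063, 0.1555]
tool_rot: [3.14, -0.091, 0.001]
contact_force: [-0.1, -0.5, -0.4]
opening: -0.0
t: 4.2
tool_pos: [0.4668, -0.063, 0.1498]
tool_rot: [3.14, -0.091, -0.001]
contact_force: [-3.6, -0.4, 5.2]
opening: 0.0001
```

```bash
python3 -m handwheel '{"offset":[[0,0,-0.02],[0,0,-0.04],[0,0,-0.06],[0,0,-0.08],[0,0,-0.1],[0,0,-0.1],[0,0,-0.1],[0,0,-0.1],[0,0,-0.1],[0,0,-0.1]],"roll":[0,0,0,0,0,0,0,0,0,0]}'
```

```text
t: 5.2
tool_pos: [0.4669, -0.063, 0.1453]
tool_rot: [3.14, -0.091, 0.0]
contact_force: [-1.6, -0.8, 3.4]
opening: 0.0001
```

```bash
python3 -m handwheel '{"offset":[[0,0,-0.02],[0,0,-0.04],[0,0,-0.05],[0,0,-0.05],[0,0,-0.05],[0,0,-0.05],[0,0,-0.05],[0,0,-0.05],[0,0,-0.05],[0,0,-0.05]],"roll":[0,0,0,0,0,0,0,0,0,0]}'
python3 - <<'E'
from h import *
hx,hz=.640,.096
yaw=-.062
t0=np.array([.467,.1435])  # approx commanded
for th in np.arange(-.03,1.4,.1):
    a=.013;s=.186
    x=-s*np.cos(th)+.055*np.sin(th)+a; z=.096+.055*np.cos(th)+s*np.sin(th)
    p=x+.173
    print(round(th,2),"tipx(printer from hinge)",round(x,4),"du units", np.round(np.array([p*np.cos(yaw),p*np.sin(yaw),z-.151])/.04,2))
E
```

```text
t: 6.2
tool_pos: [0.4671, -0.0631, 0.1451]
tool_rot: [3.14, -0.091, -0.0]
contact_force: [-6.7, 2.2, 12.2]
opening: -0.0001
-0.03 tipx(printer from hinge) -0.1746 du units [-0.04  0.   -0.14]
0.07 tipx(printer from hinge) -0.1687 du units [ 0.11 -0.01  0.32]
0.17 tipx(printer from hinge) -0.161 du units [ 0.3  -0.02  0.77]
0.27 tipx(printer from hinge) -0.1516 du units [ 0.53 -0.03  1.19]
0.37 tipx(printer from hinge) -0.1405 du units [ 0.81 -0.05  1.59]
0.47 tipx(printer from hinge) -0.1279 du units [ 1.12 -0.07  1.96]
0.57 tipx(printer from hinge) -0.1139 du units [ 1.47 -0.09  2.29]
0.67 tipx(printer from hinge) -0.0986 du units [ 1.86 -0.12  2.59]
0.77 tipx(printer from hinge) -0.0822 du units [ 2.26 -0.14  2.85]
0.87 tipx(printer from hinge) -0.0649 du units [ 2.7  -0.17  3.07]
0.97 tipx(printer from hinge) -0.0468 du units [ 3.15 -0.2   3.24]
1.07 tipx(printer from hinge) -0.0281 du units [ 3.62 -0.22  3.36]
1.17 tipx(printer from hinge) -0.0089 du units [ 4.09 -0.25  3.44]
1.27 tipx(printer from hinge) 0.0104 du units [ 4.58 -0.28  3.47]
1.37 tipx(printer from hinge) 0.0298 du units [ 5.06 -0.31  3.46]
```

The cover is on its stop (12 N), so the latch has clicked. I ease it up along the arc.

```bash
python3 -m handwheel '{"offset":[[0,0,0.1],[0.03,0,0.25],[0.1,0,0.4],[0.15,-0.01,0.52],[0.2,-0.01,0.65],[0.26,-0.02,0.77],[0.32,-0.02,0.9],[0.38,-0.02,0.97],[0.38,-0.02,0.97],[0.38,-0.02,0.97]],"roll":[0,0,0,0,0,0,0,0,0,0]}'
python3 - <<'E'
from h import *
from station import ctrl
import cv2
o=ctrl.get_obs();print(o["t"],o["tool_pos"],o["contact_force"])
d=ctrl.get_image("scene");i=d["img"][:,:,::-1];cv2.imwrite(f"pics/scene2c.png",cv2.resize(i[60:260,130:330],None,fx=2.9,fy=2.9,interpolation=cv2.INTER_CUBIC))
E
```

```text
t: 7.2
tool_pos: [0.4823, -0.0638, 0.1821]
tool_rot: [3.14, -0.091, 0.001]
contact_force: [-0.2, -0.9, 0.9]
opening: -0.0004
7.2 [ 0.4823 -0.0638  0.1821] [-0.2433 -0.8537  0.8599]
```

View pics/scene2c.png

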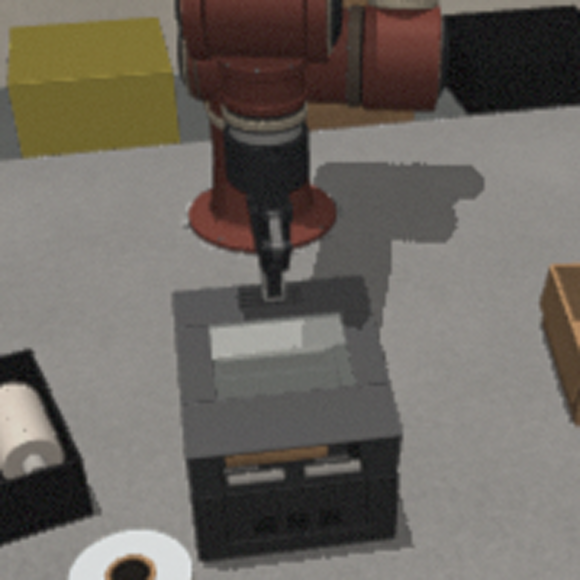

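The fingers are still on the cover at about 0.17 rad, at (273,295) in the crop, with about 1 N. I carry on along the arc.

```bash
python3 -m handwheel '{"offset":[[0.07,0,0.21],[0.19,-0.01,0.42],[0.33,-0.02,0.62],[0.47,-0.03,0.82],[0.62,-0.04,1.01],[0.78,-0.05,1.19],[0.95,-0.06,1.36],[1.13,-0.07,1.52],[1.32,-0.08,1.67],[1.52,-0.1,1.82]],"roll":[0,0,0,0,0,0,0,0,0,0]}'
python3 - <<'E'
from h import *
from station import ctrl
import cv2
o=ctrl.get_obs();print(o["t"],o["tool_pos"],o["contact_force"])
d=ctrl.get_image("scene");i=d["img"][:,:,::-1];cv2.imwrite(f"pics/scene3c.png",cv2.resize(i[60:260,130:330],None,fx=2.9,fy=2.9,interpolation=cv2.INTER_CUBIC))
E
```

```text
t: 8.25
tool_pos: [0.5435, -0.0678, 0.2552]
tool_rot: [-3.14, 0.091, 0.0]
contact_force: [-0.4, -0.1, -0.4]
opening: 0.0001
8.25 [ 0.5435 -0.0678  0.2552] [-0.3605 -0.1352 -0.3815]
```

View pics/scene3c.png

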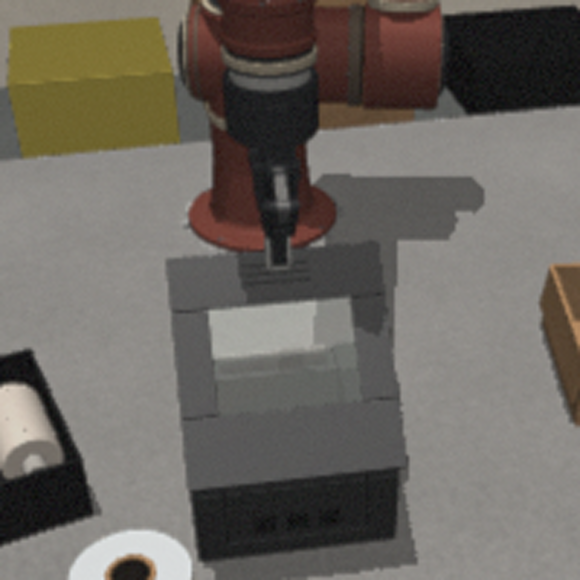

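The cover is at about 0.65 rad and the fingertip is still on it near the edge, at (280,265). I continue.

```bash
python3 -m handwheel '{"offset":[[0.2,-0.01,0.11],[0.4,-0.02,0.23],[0.62,-0.04,0.34],[0.84,-0.05,0.44],[1.06,-0.07,0.53],[1.29,-0.08,0.6],[1.52,-0.09,0.67],[1.76,-0.1,0.72],[2,-0.12,0.77],[2.23,-0.13,0.8]],"roll":[0,0,0,0,0,0,0,0,0,0]}'
python3 - <<'E'
from h import *
from station import ctrl
import cv2
o=ctrl.get_obs();print(o["t"],o["tool_pos"],o["contact_force"])
d=ctrl.get_image("scene");i=d["img"][:,:,::-1];cv2.imwrite(f"pics/scene4c.png",cv2.resize(i[60:260,130:330],None,fx=2.9,fy=2.9,interpolation=cv2.INTER_CUBIC))
E
```

```text
t: 9.3
tool_pos: [0.6329, -0.073, 0.2869]
tool_rot: [3.14, -0.091, -0.0]
contact_force: [0.8, -1.2, 0.6]
opening: 0.0
9.3 [ 0.6329 -0.073   0.2869] [ 0.7875 -1.1564  0.6298]
```

View pics/scene4c.png

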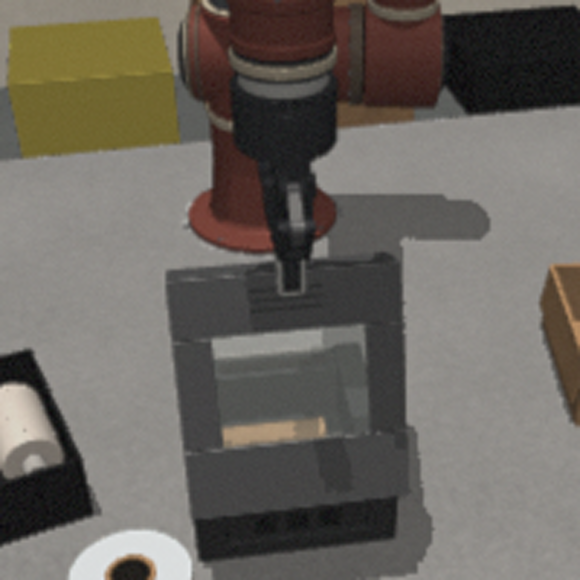

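The cover is at about 1.15 rad with the finger still on it (contact at (292,290)). I follow it a little further, then lift away upward.

```bash
python3 -m handwheel '{"offset":[[0.24,-0.01,0.02],[0.48,-0.03,0.02],[0.72,-0.04,0.02],[0.96,-0.06,0.02],[1.15,-0.07,0.1],[1.2,-0.07,0.4],[1.2,-0.07,0.7],[1.2,-0.07,1],[1.2,-0.07,1.5],[1.2,-0.07,1.9]],"roll":[0,0,0,0,0,0,0,0,0,0]}'
python3 - <<'E'
from h import *
from station import ctrl
import cv2
o=ctrl.get_obs();print(o["t"],o["tool_pos"],o["contact_force"])
d=ctrl.get_image("scene");i=d["img"][:,:,::-1];cv2.imwrite(f"pics/scene5c.png",cv2.resize(i[60:260,130:330],None,fx=2.9,fy=2.9,interpolation=cv2.INTER_CUBIC))
E
```

```text
t: 10.35
tool_pos: [0.6801, -0.0758, 0.3657]
tool_rot: [3.14, -0.091, 0.003]
contact_force: [0.6, 0.0, 0.2]
opening: 0.0002
10.35 [ 0.6801 -0.0758  0.3657] [0.6437 0.0058 0.2114]
```

View pics/scene5c.png

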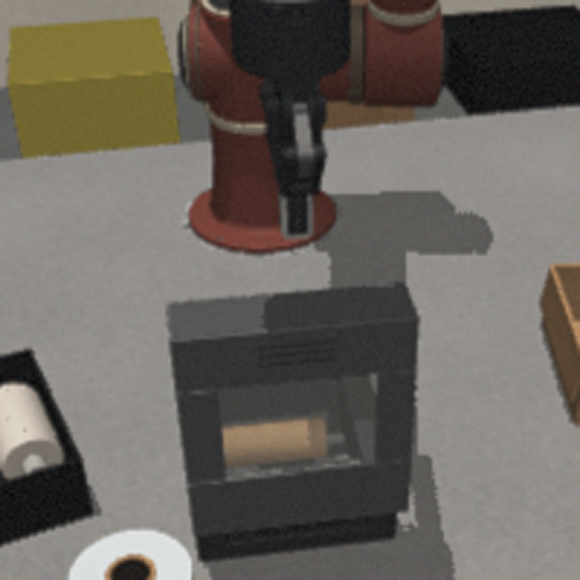

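The cover stands upright and the hand is clear above it. I move aside for a top view of the bay.

```bash
python3 -m handwheel '{"offset":[[-0.7,0.4,0],[-1.4,0.9,0],[-2.1,1.4,0],[-2.8,1.9,0],[-3.5,2.4,0],[-4.2,2.9,0],[-4.9,3.4,0],[-5.4,3.9,0],[-5.6,4.4,0],[-5.6,4.4,0]],"roll":[0,0,0,0,0,0,0,0,0,0]}' 70
python3 - <<'E'
from h import *
from station import ctrl
import cv2
for n in("scene","top"):
    d=ctrl.get_image(n);np.savez(f"{n}6.npz",**d);i=d["img"][:,:,::-1]
    i=i[60:260,130:330] if n=="scene" else i[130:260,210:340]
    f=2.9 if n=="scene" else 4.5
    cv2.imwrite(f"pics/{n}6c.png",cv2.resize(i,None,fx=f,fy=f,interpolation=cv2.INTER_CUBIC))
E
```

```text
t: 11.4
tool_pos: [0.4551, 0.1017, 0.364]
tool_rot: [-3.14, 0.086, -0.003]
contact_force: [0.9, -0.3, -0.8]
opening: 0.0698
```

View pics/scene6c.png

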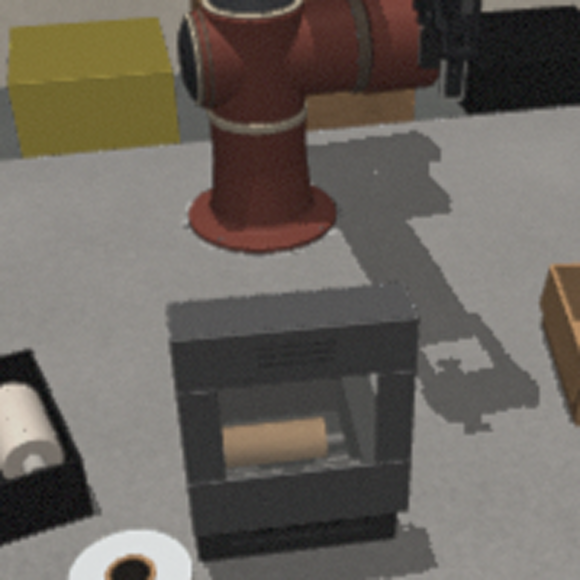

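View pics/top6c.png

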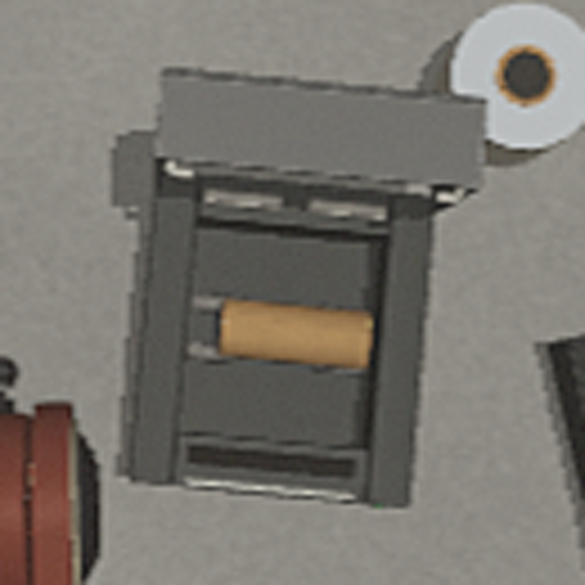

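Top crop: the core runs from (220,330) to (372,340), with its middle near (296,333). The bay rim is visible around it and the cover is upright.

Run:
```python
from h import *
d=load("top6")
f=lambda x,y,z:ray(d,210+x/4.5,130+y/4.5,z)
for z in(.06,.07):print(f(220,330,z),f(372,340,z),f(296,333,z))
print("bay rim side inner corners z.093", f(200,190,.093),f(180,445,.093),f(365,460,.093),f(390,195,.093))
print("cover top edge",f(162,160,.29),f(480,192,.29),f(165,70,.29),f(486,100,.29))
from station import ctrl;print(ctrl.get_obs()["tool_pos"],ctrl.get_obs()["tool_rot"])
```

```text
[ 0.5559 -0.0297  0.06  ] [ 0.552  -0.1341  0.06  ] [ 0.5553 -0.0819  0.06  ]
[ 0.5555 -0.0294  0.07  ] [ 0.5516 -0.1331  0.07  ] [ 0.5549 -0.0812  0.07  ]
bay rim side inner corners z.093 [ 0.6483 -0.0128  0.093 ] [ 0.4771 -0.004   0.093 ] [ 0.4705 -0.1277  0.093 ] [ 0.6486 -0.1408  0.093 ]
cover top edge [0.6433 0.0136 0.29  ] [ 0.63   -0.1708  0.29  ] [0.6959 0.0133 0.29  ] [ 0.6838 -0.1734  0.29  ]
[0.4561 0.1002 0.3634] [ 3.1399 -0.0899  0.0018]
```

```bash
python3 -m handwheel '{"offset":[[0.3,-0.6,0],[0.6,-1.3,0],[1,-2,0],[1.4,-2.7,-0.3],[1.8,-3.4,-0.9],[2.2,-4,-1.6],[2.49,-4.43,-2.4],[2.49,-4.43,-3.2],[2.49,-4.43,-3.8],[2.49,-4.43,-4]],"roll":[0,0,0,0,0,0,0,0,0,0]}' 70
python3 - <<'E'
from h import *
from station import ctrl
import cv2
o=ctrl.get_obs();print(o["t"],o["tool_pos"],o["tool_rot"],o["contact_force"],o["opening"])
d=ctrl.get_image("scene");i=d["img"][:,:,::-1];cv2.imwrite(f"pics/scene7c.png",cv2.resize(i[60:260,130:330],None,fx=2.9,fy=2.9,interpolation=cv2.INTER_CUBIC))
E
```

```text
t: 12.5
tool_pos: [0.554, -0.0779, 0.1988]
tool_rot: [-3.139, 0.094, 0.01]
contact_force: [-0.6, -0.2, -0.0]
opening: 0.0701
12.5 [ 0.554  -0.0779  0.1988] [-3.1389  0.094   0.0101] [-0.5838 -0.1948 -0.0443] 0.07008598377440793
```

View pics/scene7c.png

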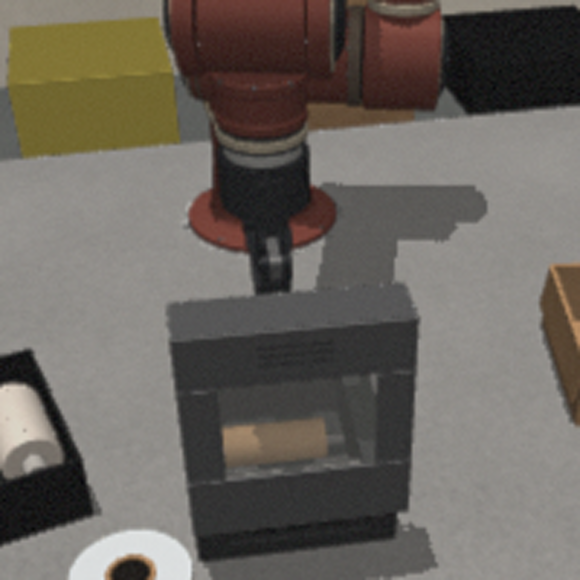

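```bash
python3 -m handwheel '{"offset":[[0.02,0.02,-0.2],[0.02,0.03,-0.5],[0.02,0.04,-0.8],[0.02,0.04,-1.1],[0.02,0.04,-1.4],[0.02,0.04,-1.7],[0.02,0.04,-2],[0.02,0.04,-2.1],[0.02,0.04,-2.1],[0.02,0.04,-2.1]],"roll":[0,0,0,0,0,0,0,0,0,0]}'
python3 - <<'E'
from h import *
from station import ctrl
import cv2
d=ctrl.get_image("scene");i=d["img"][:,:,::-1];cv2.imwrite(f"pics/scene8c.png",cv2.resize(i[60:260,130:330],None,fx=2.9,fy=2.9,interpolation=cv2.INTER_CUBIC))
E
```

```text
t: 13.55
tool_pos: [0.5568, -0.0755, 0.1193]
tool_rot: [3.14, -0.091, 0.001]
contact_force: [0.4, -0.7, 0.6]
opening: 0.07
```

View pics/scene8c.png

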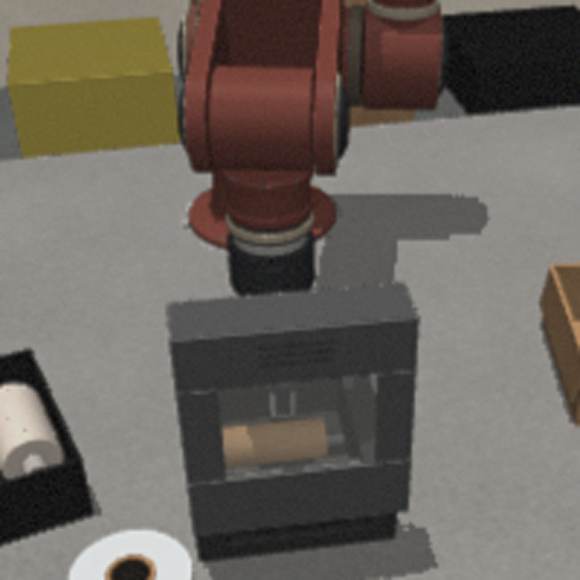

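The jaws (at (285,400), seen through the window) straddle the core's middle and there is no contact. I lower the rest of the way.

```bash
python3 -m handwheel '{"offset":[[0,0,-0.2],[0,0,-0.5],[0,0,-0.8],[0,0,-1.1],[0,0,-1.4],[0,0,-1.7],[0,0,-1.85],[0,0,-1.95],[0,0,-1.95],[0,0,-1.95]],"roll":[0,0,0,0,0,0,0,0,0,0]}'
```

```text
t: 14.6
tool_pos: [0.5569, -0.0755, 0.0414]
tool_rot: [3.14, -0.091, 0.001]
contact_force: [-0.2, 0.6, 0.5]
opening: 0.0704
```

```bash
python3 -m handwheel '{"offset":[[0,0,0],[0,0,0],[0,0,0],[0,0,0],[0,0,0],[0,0,0],[0,0,0],[0,0,0],[0,0,0],[0,0,0]],"roll":[0,0,0,0,0,0,0,0,0,0]}' 30 20
```

```text
t: 15.6
tool_pos: [0.5572, -0.0755, 0.0416]
tool_rot: [3.14, -0.091, 0.003]
contact_force: [0.6, 0.8, 5.2]
opening: 0.0391
```

It holds the 40 mm tube (opening 39 mm). I lift.

```bash
python3 -m handwheel '{"offset":[[0,0,0.3],[0,0,0.7],[0,0,1.2],[0,0,1.8],[0,0,2.4],[0,0,3],[0,0,3.6],[0,0,4.2],[0,0,4.7],[0,0,4.8]],"roll":[0,0,0,0,0,0,0,0,0,0]}'
python3 - <<'E'
from h import *
from station import ctrl
import cv2
o=ctrl.get_obs();print(o["t"],o["tool_pos"],o["tool_rot"],o["contact_force"],o["opening"])
d=ctrl.get_image("scene");i=d["img"][:,:,::-1];cv2.imwrite(f"pics/scene9c.png",cv2.resize(i[60:260,130:400],None,fx=2.9,fy=2.9,interpolation=cv2.INTER_CUBIC))
c=np.mean([[.5709,.4039],[.5391,.2455],[.3436,.2853],[.3686,.4566]],0)
print(c,(c-o["tool_pos"][:2])/.04)
E
```

```text
t: 16.6
tool_pos: [0.5575, -0.0757, 0.2368]
tool_rot: [3.139, -0.091, 0.008]
contact_force: [0.0, -0.2, -0.1]
opening: 0.0395
16.6 [ 0.5575 -0.0757  0.2368] [ 3.1389 -0.091   0.0078] [ 0.0332 -0.1921 -0.1398] 0.03945168294760474
[0.4555 0.3478] [-2.5477 10.5876]
```

View pics/scene9c.png

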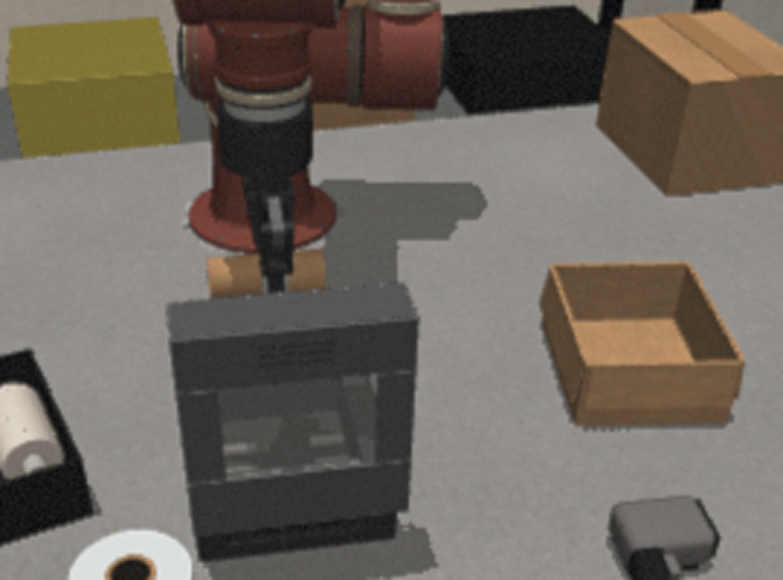

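The core is held above the printer at (268,272), the bay is empty and the carton is on the right. I carry it there.

```bash
python3 -m handwheel '{"offset":[[-0.1,0.6,0],[-0.4,1.6,0],[-0.7,2.7,0],[-1,3.8,0],[-1.3,4.9,0],[-1.6,6,0],[-1.9,7.1,0],[-2.2,8.2,0],[-2.4,9.2,0],[-2.5,10,0]],"roll":[0,-0.2,-0.4,-0.6,-0.8,-1,-1.2,-1.4,-1.4,-1.4]}'
python3 -m handwheel '{"offset":[[-0.05,0.4,0],[-0.05,0.7,-0.3],[-0.05,0.7,-0.8],[-0.05,0.7,-1.3],[-0.05,0.7,-1.8],[-0.05,0.7,-2.3],[-0.05,0.7,-2.8],[-0.05,0.7,-3],[-0.05,0.7,-3],[-0.05,0.7,-3]],"roll":[0,0,0,0,0,0,0,0,0,0]}'
python3 - <<'E'
from h import *
from station import ctrl
import cv2
o=ctrl.get_obs();print(o["t"],o["tool_pos"],o["tool_rot"],o["contact_force"],o["opening"])
for n in("scene","top"):
    d=ctrl.get_image(n);i=d["img"][:,:,::-1]
    i=i[60:260,200:400] if n=="scene" else i[150:300,60:260]
    cv2.imwrite(f"pics/{n}10c.png",cv2.resize(i,None,fx=2.9,fy=2.9,interpolation=cv2.INTER_CUBIC))
E
```

```text
t: 17.65
tool_pos: [0.4545, 0.3263, 0.2312]
tool_rot: [3.124, -0.318, -0.004]
contact_force: [0.6, -0.9, 0.5]
opening: 0.0392
t: 18.65
tool_pos: [0.4549, 0.3523, 0.1132]
tool_rot: [-3.125, 0.322, -0.001]
contact_force: [0.5, -0.1, 0.1]
opening: 0.0394
18.65 [0.4549 0.3523 0.1132] [-3.125   0.3219 -0.0006] [ 0.5423 -0.1243  0.0702] 0.03939455920268923
```

View pics/scene10c.png

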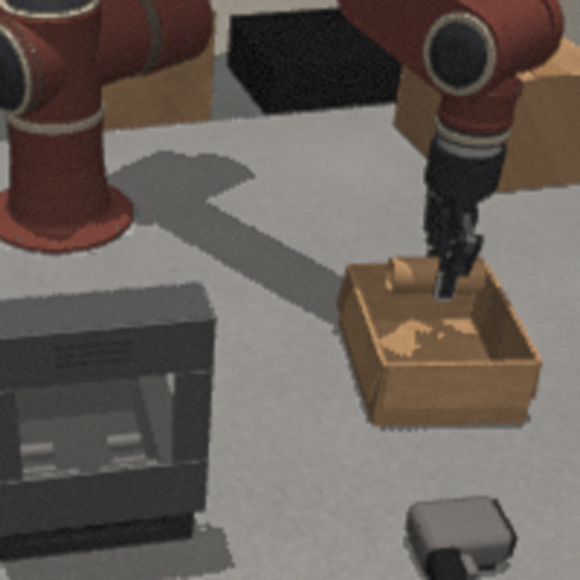

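View pics/top10c.png

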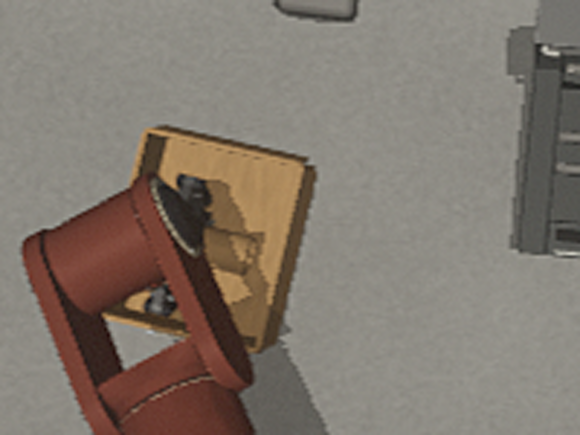

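The core is centred over the carton and aligned with it. I lower it, release, and lift away.

```bash
python3 -m handwheel '{"offset":[[0,0,-0.3],[0,0,-0.6],[0,0,-0.9],[0,0,-1.2],[0,0,-1.5],[0,0,-1.8],[0,0,-2.1],[0,0,-2.3],[0,0,-2.4],[0,0,-2.4]],"roll":[0,0,0,0,0,0,0,0,0,0]}'
```

```text
t: 19.75
tool_pos: [0.4542, 0.3524, 0.0162]
tool_rot: [3.124, -0.321, -0.001]
contact_force: [0.2, -0.2, -0.5]
opening: 0.0394
```

```bash
python3 -m handwheel '{"offset":[[0,0,0],[0,0,0],[0,0,0],[0,0,0],[0,0,0],[0,0,0],[0,0,0],[0,0,0],[0,0,0],[0,0,0]],"roll":[0,0,0,0,0,0,0,0,0,0]}' 62
python3 -m handwheel '{"offset":[[0,0,0.2],[0,0,0.4],[0,0,0.8],[0,0,1.3],[0,0,2],[0,0,2.8],[0,0,3.6],[0,0,4.4],[0,0,5.2],[0,0,5.8]],"roll":[0,0,0,0,0,0,0,0,0,0]}'
python3 -m handwheel '{"offset":[[0,0.5,0],[0,1.3,0],[0,2.1,0],[-0.4,2.8,0],[-0.8,3.5,0],[-1.2,4.2,0],[-1.6,4.6,0],[-2,5,0],[-2,5,0],[-2,5,0]],"roll":[0,0,0,0,0,0,0,0,0,0]}'
python3 - <<'E'
from h import *
from station import ctrl
import cv2
o=ctrl.get_obs();print(o["t"],o["tool_pos"],o["contact_force"],o["opening"])
for n in("scene","top"):
    d=ctrl.get_image(n);i=d["img"][:,:,::-1]
    i=i[100:320,130:400] if n=="scene" else i[90:290,80:350]
    cv2.imwrite(f"pics/{n}11c.png",cv2.resize(i,None,fx=2.7,fy=2.7,interpolation=cv2.INTER_CUBIC))
E
```

```text
t: 20.75
tool_pos: [0.4545, 0.3526, 0.0169]
tool_rot: [3.125, -0.321, -0.0]
contact_force: [-0.1, -0.2, -0.1]
opening: 0.0622
t: 21.75
tool_pos: [0.455, 0.353, 0.2535]
tool_rot: [-3.122, 0.321, -0.006]
contact_force: [1.3, -0.0, -0.1]
opening: 0.0618
t: 22.75
tool_pos: [0.3738, 0.553, 0.2483]
tool_rot: [3.124, -0.319, -0.0]
contact_force: [0.7, -1.1, -0.2]
opening: 0.0619
22.75 [0.3738 0.553  0.2483] [ 0.6861 -1.1295 -0.1589] 0.061853971378089755
```

View pics/scene11c.png

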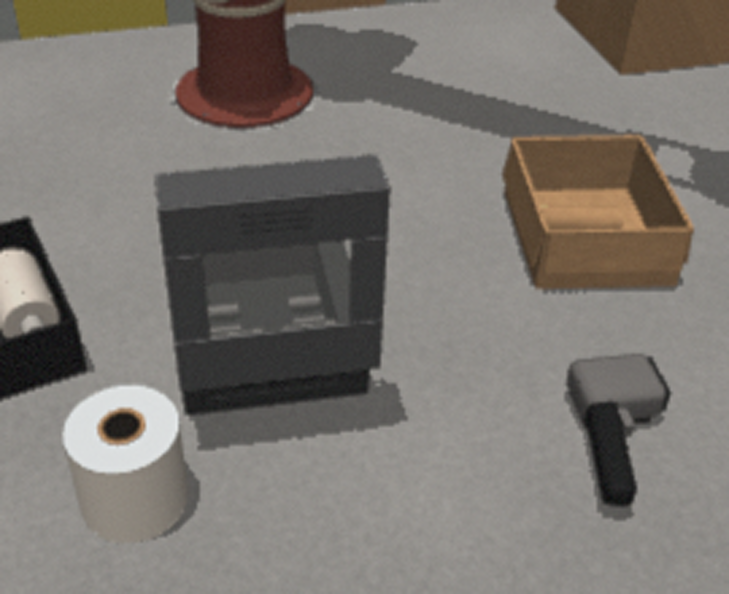

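View pics/top11c.png

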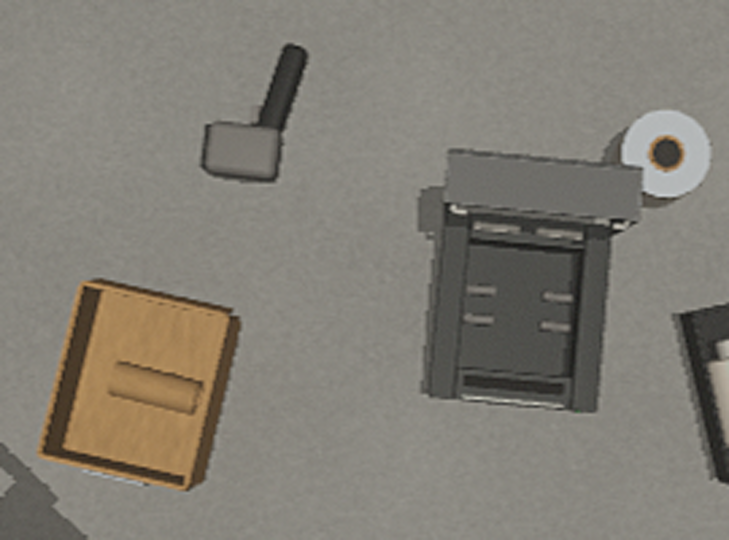

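The core lies in the carton, at about (155,387) in the top crop. The cover is upright, the bay is empty, and the roll and scanner are where they were. The arm is clear, so I hand the job in.

```bash
python3 -c "
from station import ctrl
print(ctrl.finish_job())"
```

```text
the job is handed in; nothing more can be done
None
```

The job is done and handed in after about 23 s of the 64 s allowed; no verdict was reported.

- **Latch:** I pushed the cover down at the push spot. The reading was about 5 N just before the click, and the cover then reached its stop about 6 mm in, where I read about 12 N.
- **Opening:** I eased the cover up along its arc at roughly 0.5 to 1 rad/s, with the fingers on it or just ahead of it to about 1.15 rad and a little beyond. It then stood upright at its stop. I judged the angle and speed from the pictures and hand position, since there is no direct reading of the joint.
- **Core:** I gripped it with the fingers reading 39 mm, lifted it out and released it just above the carton floor.

The last pictures show the core lying near the middle of the carton, the cover upright and the bay empty. The new roll and scanner look to be where they started; I did not measure them again. The arm was clear of everything, and none of my checks failed or disagreed.

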